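# Fit the amber filter to the photometer

## Task

Take the amber filter from the sloping rack and set it upright and fully home in the photometer's round cell, put the brass retaining ring over it and screw the ring clockwise until it is snug on the filter. Then press the red spring paddle down to its stop to take the check reading and let it up again. Do not drop the filter or the ring on the bench, do not press the paddle to its stop before the ring is snug, leave the other two filters in their sockets and leave the other lab ware where it stands.

Things in the scene. Friction and masses are not known exactly. Their poses are not given: they have to be found in the camera images.
- amber_mid (a point): AMBER filter (orange band and window on top): stepped metal mount 27 mm tall. Below, a round flange 28 mm in diameter, 7 mm thick; above it a coaxial barrel 18 mm in diameter, 20 mm tall. This point is on its axis half-way up (13.5 mm above the flange's underside); +z runs along the axis from flange to barrel. It starts in one of the rack's three sockets, leaning about 34 degrees. About 45 g.
- amber: the same amber filter, origin at the centre of the flange's underside, +z toward the barrel.
- green: the green filter, same shape, in another socket; it stays there. Origin: centre of the flange's underside.
- blue: the blue filter, same shape, in another socket; it stays there. Origin: centre of the flange's underside.
- rack: fixed white filter rack; origin under its centre on the bench. Its plate, 70 x 190 mm, slopes 34 degrees, low edge toward its own -x (roughly toward the robot), with three sockets 5 mm deep, 60 mm apart along its y. A filter there leans its barrel toward the rack's -x, flange 2 mm proud of the plate; draw it out along its own axis.
- cell_rim (a point): mouth of the photometer's filter cell: centre of the top rim of an upright metal tower 36 mm in diameter, 45 mm tall above the deck. +z up, axes as the photometer's. Bore 29.6 mm in diameter, 5 mm deep with a flat floor: a seated filter's flange stands 2 mm proud of the rim, the filter's middle 8.5 mm above this point. Fixed to the photometer.
- photometer: fixed grey filter photometer, 220 x 200 mm, deck 55 mm high; origin under its centre. Along its +x side a 75 mm wide housing rises to 105 mm. Round the cell tower (43 mm over all) run three helical grooves, each with an entry notch 40 degrees wide, open at the top, at 0, 120 and 240 degrees anticlockwise from its +x (white dots on the tower's black foot).
- ring_mid (a point): brass retaining ring, an upside-down cup 52 mm in diameter, 22 mm tall, with a 22 mm hole in its 6 mm thick top, which passes over the filter's barrel. This point is on its axis half-way up, +z up. Inside its skirt (45.6 mm bore), 3 mm above the lower edge, three pins point inward at 0, 120 and 240 degrees from this point's +x (white dots on its top). About 70 g.
- ring: same ring, origin at its lower edge. Lowered over the tower, pins in line with the notches (to 12 degrees), it rests with its middle 0.6 mm above the rim. Turned clockwise from above the pins follow the grooves: it clamps the filter after about 68 degrees, middle 3 mm below the rim; at about 83 degrees is a solid stop, harmless to reach. It stays as left.
- post: fixed black parking post, foot 70 mm in diameter, on which the ring starts, level, its lower edge 16 mm above the bench. A 19.6 mm pin, 45 mm tall over all, goes through the ring's hole: lift the ring at least 35 mm straight up to clear it. Origin under its centre.
- paddle_press (a point): middle of the pressing pad of the red spring paddle on the photometer's deck, on its upper face, 12 mm from the free edge (the paddle is 55 x 40 x 4 mm). It is hinged at the edge toward the photometer's +x and its free edge, toward -x, stands up. Pressing here straight down moves this point about 13 mm to the stop; it takes about 3 N to start and 6 N at the stop.
- paddle (a joint): angle of the red paddle: 0 up at rest, 0.30 rad down at its stop. It springs back when let go.
- beaker: glass beaker, 64 mm wide, 80 mm tall, leave alone. Origin under its centre.
- bulb: red pipette bulb, 54 mm wide, 75 mm tall, leave alone. Origin under its centre.
- bottle: amber glass bottle, 60 mm wide, 140 mm tall, leave alone. Origin under its centre.
- dish: flat glass dish, 70 mm wide, 18 mm tall, leave alone. Origin under its centre.
- jar: white jar with blue lid, 56 mm wide, 75 mm tall, leave alone. Origin under its centre.
- screwdriver: red screwdriver lying on the bench along its own x, about 200 mm long, handle up to 28 mm thick, leave alone. Origin under its middle.

How it is judged:
By the outcome, as a careful person would: the job done as asked, in the order asked, and still so for the second after the job is handed in, with the robot touching nothing.
It also fails if it takes over 64 s, if anything falls off the work surface, if the arm or the gripper's body presses on something with over 40 N, if the wrist force passes 120 N, or if a joint passes its speed limit or range.

## Robot

A 6-joint arm with a two-finger parallel gripper is mounted at the origin on the work surface. World frame = base frame: x ahead of the robot, y to its left, z up, the work surface at z = 0. Lengths are in m, angles in rad, forces in N, time in s.
With the tool pointing down it reaches from about 0.225 to 0.875 m from the base axis. Payload 3.4 kg.
Tool frame: the origin (TCP) lies on the centre line of the jaws, within the pads' length; the fingertips stand 17 mm ahead of it and the grasp point (between the pads) lies 2 mm behind it; z points along the fingers, y is the line along which they close (so a half turn about z gives the same grasp; the last joint's range is limited). The gripper opens to 85 mm and grips with 20 to 120 N. Pads are 22 mm wide; open, the fingers measure 114 mm over their backs; the gripper's body (76 mm by 85 mm) begins 54 mm behind the grasp point. The pads swing forward as they close: fully open they stand 13 mm farther back than shut.
Start: joints at [-1.383, 0.276, 1.505, -0, 1.361, -0.121], TCP at [0.175, -0.548, 0.248] pointing down, gripper open.
Joint ranges: [-2.89, 2.89], [-0.75, 2.08], [0.22, 2.7], [-1.18, 4.32], [0.11, 2.71], [-2.7, 2.7]. Speed limits (rad/s): [2.57, 2.57, 3.14, 3.14, 3.14, 3.14].

## Interface

Orientations are given as a unit quaternion [w, x, y, z].
In Python, from rig import manip gives the robot as it stands.
- The arm moves only by the tool move_arm, never from a script. Its argument "steps" is one flat list of numbers, 7 for each row, row after row: the turn, a rotation vector about the world's x, y, z normalised to -1 to 1, where 1 is 360 degrees, then the shift along the world's x, y, z normalised to -1 to 1, where 1 is 1 m, then the opening, from -1 (shut) to 1 (fully open). A call has exactly 10 rows; each row is the pose to reach, as a shift and turn from the pose commanded when the call began, turning the shorter way round; what a row does not reach only later rows make up. A row lasts 1/10 s, in which the tool goes at most 50 mm and 8.59 degrees, less where a joint would pass 70% of its speed; a pose out of reach is approached as far as the arm can. A call with a number of a shift or a turn outside -1 to 1 is refused whole. A call with a gripper value outside its range is refused whole. The fingers move at their own pace and stop on an object; "squeeze" is the grip in N (left out, the last holds). Time passes only in rows, so rows that repeat a pose let the fingers close, or fill a call up. It gives the time, the measured TCP pose, the force, the opening and the grip force at its end, in the units of the state.
- manip.get_state(): the state, without advancing time (a new reading comes with each control period).
- manip.get_image(name): name is "scene" or "top"; returns a dict with "pixels" (384x512x3 uint8, blue, green, red), "fx", "fy", "cx", "cy" (pixels), "D" ([k1, k2, p1, p2, k3] as OpenCV has them; the pictures are not rectified), "R" (3x3) and "t" (3): a world point X has camera coordinates R X + t. Camera axes: x right, y down, z forward; pixel columns grow to the right and rows downward; lengths in m; the calibration is good to about 2 mm. A picture is of the moment at which its call begins. There is no depth.
- manip.sign_off(): hands the job in; it is judged then, once.
The state is a dict: "clock": time; "qpos": joint angles; "qd": joint speeds; "effort": joint torques, N m; "position": TCP position; "ee_rot": TCP orientation; "contact_force": force on the tool from outside, world axes, zero at the start; "moment": the same for the moment, N m; "width": finger opening in m; "gripper_force": force on a finger pad.
Only numpy, scipy, OpenCV 4.12 (cv2) and the standard library are available. Lean on these libraries where they do the work, as an engineer would, in place of code of your own. Each camera call takes 0.05 s, during which the arm holds its last target. There are 200 camera calls.

## Working session

There is one attempt and no reset: what is moved stays moved. The work goes in short steps, Python scripts to look and compute and a tool call to move; the robot and the scene stay as the last step left them, time stands still between calls to the robot, and variables do not carry over. Pictures are saved under pics/ and viewed, at most 10 in all, crops included, and the job is handed in when it is done.

Besides the shell and the picture viewer there is one more tool, called after "Request:" as name(argument=value, ...), one argument or row to a line, values as JSON. move_arm: Moves the arm, as the interface text tells. Scaled input: -1 to 1 covers 1 m each way for a shift and 360 degrees each way for a turn. Its arguments: {"type":"object","properties":{"steps":{"type":"array"},"squeeze":{"type":"number"}},"required":["steps"]}

```bash
mkdir -p pics; ls
python3 - <<'E'
from rig import manip
import cv2,pickle
s=manip.get_state();print(s)
for n in("scene","top"):
    i=manip.get_image(n);cv2.imwrite(f"pics/{n}0.png",cv2.resize(i["pixels"],None,fx=1.5,fy=1.5,interpolation=cv2.INTER_CUBIC));pickle.dump(i,open(f"{n}0.pkl","wb"))
    print({k:v for k,v in i.items() if k!="pixels"})
E
```

```text
pics
{'clock': 0.0, 'qpos': array([-1.38299053e+00,  2.76588187e-01,  1.50614909e+00, -1.26633746e-05,
        1.36068676e+00, -1.20989057e-01]), 'qd': array([-2.61872164e-04, -1.03801051e-03, -3.95354237e-04, -8.33053789e-04,
        2.98035201e-05,  1.40322747e-03]), 'effort': array([-2.88277743e-04, -4.16770864e+01, -2.45804501e+01, -3.86593183e-04,
        1.08997858e-02, -3.23800442e-06]), 'position': array([ 0.17465092, -0.54730676,  0.2474372 ]), 'ee_rot': array([-9.14971616e-04,  9.88103759e-01,  1.53785966e-01, -3.67737719e-05]), 'contact_force': array([ 0.22499355, -0.83555175,  0.14951198]), 'moment': array([ 0.02423829, -0.00254224,  0.00439931]), 'gripper_force': 0.0, 'width': 0.08526036409097613}
{'fx': 455.92835320944437, 'fy': 455.92835320944437, 'cx': 250.99261327039028, 'cy': 190.4917591569417, 'D': array([-0.02305801,  0.        ,  0.        ,  0.        ,  0.        ]), 'R': array([[-0.8479709 ,  0.52970635,  0.01888206],
       [ 0.31604003,  0.5338835 , -0.7842749 ],
       [-0.42551621, -0.6590748 , -0.62012608]]), 't': array([ 0.44521882, -0.12574466,  1.6796953 ])}
{'fx': 357.07649678894364, 'fy': 357.07649678894364, 'cx': 256.25269431780754, 'cy': 186.05070873581008, 'D': array([-0.03473524,  0.        ,  0.        ,  0.        ,  0.        ]), 'R': array([[-0.00567537, -0.99990228,  0.01277563],
       [-0.98735794,  0.00357947, -0.15846603],
       [ 0.15840481, -0.01351347, -0.98728177]]), 't': array([0.03826146, 0.5407662 , 0.87368618])}
```

View pics/top0.png

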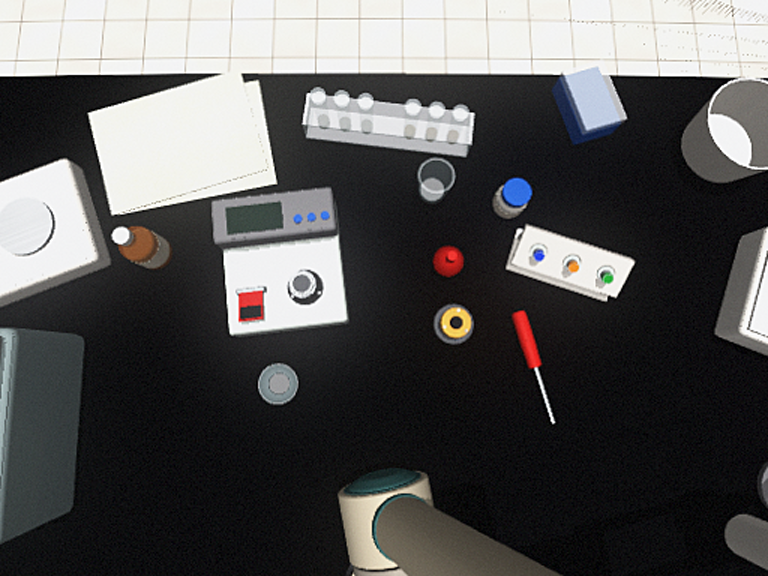

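View pics/scene0.png

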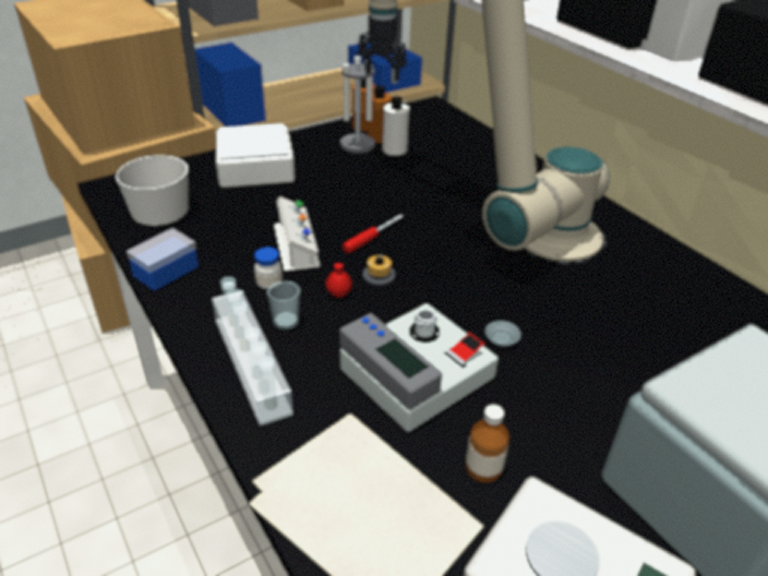

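```bash
cat > h.py <<'E'
import numpy as np,cv2,pickle
def load(n): return pickle.load(open(n+".pkl","rb"))
def K(i): return np.array([[i["fx"],0,i["cx"]],[0,i["fy"],i["cy"]],[0,0,1]])
def proj(i,P): return cv2.projectPoints(np.float64(P).reshape(-1,1,3),cv2.Rodrigues(i["R"])[0],i["t"],K(i),i["D"])[0].reshape(-1,2)
def ray(i,uv):
    n=cv2.undistortPoints(np.float64(uv).reshape(-1,1,2),K(i),i["D"]).reshape(-1,2)
    d=np.c_[n,np.ones(len(n))]@i["R"]; return -i["R"].T@i["t"],d
def atz(i,uv,z):
    c,d=ray(i,uv); return c+d*((z-c[2])/d[:,2])[:,None]
def crop(i,x,y,w,h,s):
    c=cv2.resize(i["pixels"][y:y+h,x:x+w],None,fx=s,fy=s,interpolation=cv2.INTER_CUBIC)
    for k in range(0,w,10): cv2.putText(c,str(x+k),(k*s,8),0,.3,(255,0,255),1);cv2.line(c,(k*s,9),(k*s,13),(255,0,255),1)
    for k in range(10,h,10): cv2.putText(c,str(y+k),(0,k*s+3),0,.3,(255,0,255),1)
    return c
def mont(cs,f,W=800,H=600):
    m=np.zeros((H,W,3),np.uint8)
    for c,x,y in cs: m[y:y+c.shape[0],x:x+c.shape[1]]=c[:H-y,:W-x]
    cv2.imwrite(f,m)
E
python3 - <<'E'
from h import *
t=load("top0");s=load("scene0")
mont([(crop(t,148,155,86,70,5),0,0),(crop(t,335,148,90,55,4),435,0),(crop(t,285,198,36,36,6),435,225),(crop(s,265,200,70,52,5),0,355),(crop(s,180,130,36,52,4),660,225),(crop(s,235,165,35,26,6),360,450),(crop(t,285,160,30,30,5),575,450)],"pics/m1.png")
E
```

```text
(no output)
```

View pics/m1.png

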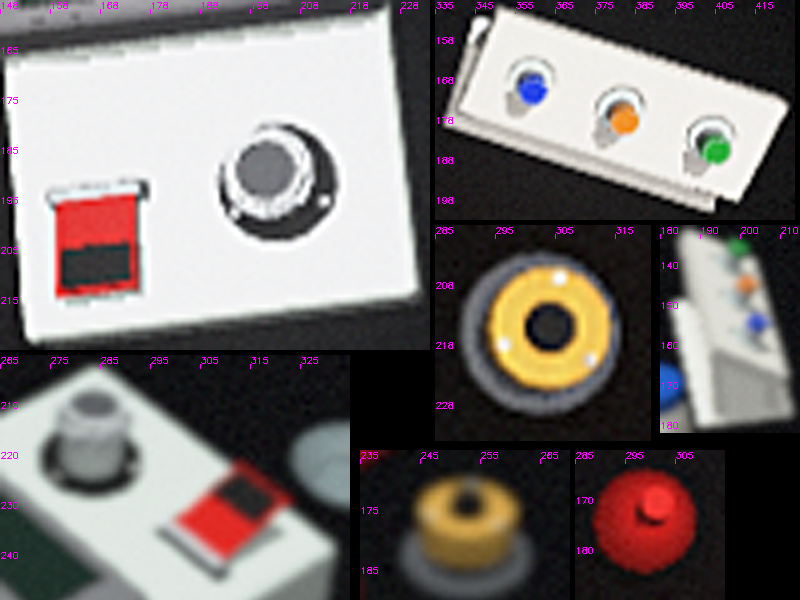

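```bash
cat >> h.py <<'E'
def blob(i,box,f):
    x,y,w,h=box;p=i["pixels"][y:y+h,x:x+w].astype(float)
    m=np.clip(f(p[...,0],p[...,1],p[...,2]),0,1); Y,X=np.mgrid[y:y+h,x:x+w]
    return np.array([(m*X).sum(),(m*Y).sum()])/m.sum(),m.sum()
def tri(pairs):
    A=np.zeros((3,3));b=np.zeros(3)
    for i,uv in pairs:
        c,d=ray(i,uv);d=d[0]/np.linalg.norm(d[0]);M=np.eye(3)-np.outer(d,d);A+=M;b+=M@c
    X=np.linalg.solve(A,b);return X,[np.round(proj(i,X)[0]-uv,2) for i,uv in pairs]
fO=lambda b,g,r:(r-b-60)/100*(r>g+20)
fB=lambda b,g,r:(b-r-60)/100
fG=lambda b,g,r:(g-r-40)/80*(g>b+20)
E
python3 - <<'E'
from h import *
t=load("top0");s=load("scene0")
P=[]
for n,f,bt,bs in(("blue",fB,(350,160,16,18),(198,145,14,14)),("amber",fO,(373,168,17,18),(195,134,16,14)),("green",fG,(395,174,20,20),(192,128,14,12))):
    a,ma=blob(t,bt,f);b,mb=blob(s,bs,f);X,e=tri([(t,a),(s,b)]);P.append(X);print(n,a,ma,b,mb,X.round(4),e)
d=P[2]-P[0];print(d,np.linalg.norm(d[:2]),np.degrees(np.arctan2(d[1],d[0])))
f=lambda b,g,r:(r-b-60)/80
a,ma=blob(t,(290,203,30,30),f);b,mb=blob(s,(240,167,24,20),f)
print("ring",a,b,ma,mb);c,e=tri([(t,a),(s,b)]);print(c,e)
# black hole of ring
uv=np.array([[435+551,0]])*0
dots=np.array([[285+(559-435)/6,198+(278-225)/6],[285+(504-435)/6,198+(344-225)/6],[285+(592-435)/6,198+(359-225)/6]])
D=atz(t,dots,.038);print("dots",D.round(4)); 
import itertools
print(np.linalg.norm(D-D.mean(0),axis=1),D.mean(0))
# photometer
cor=np.array([[154,223],[231.6,213.6]]);C=atz(t,cor,.055);print("deck low corners",C,np.linalg.norm(C[0]-C[1]))
fd=np.array([[195.2,197.8],[213,195]]);print("footdots",atz(t,fd,.057))
rim=atz(t,[[201.4,188.4]],.095);print("floor c",rim)
dk=lambda b,g,r:(90-np.maximum(np.maximum(b,g),r))/60
pa,m=blob(t,(158,202,18,12),dk);print("pad top",pa,m)
print(atz(t,[pa],.075))
E
```

```text
blue [358.95552885 170.18930288] 33.28 [203.79101562 153.796875  ] 5.119999999999999 [ 0.575  -0.2214  0.0778] [array([ 0.14, -0.17]), array([0.15, 0.06])]
amber [381.99860296 177.57502096] 35.79 [201.2284041  144.24304539] 6.829999999999999 [ 0.5558 -0.2783  0.0783] [array([ 0.08, -0.1 ]), array([0.09, 0.03])]
green [404.93261339 185.38315335] 28.937499999999996 [199.21510297 135.07551487] 5.4625 [ 0.5354 -0.3344  0.0795] [array([ 0., -0.]), array([0., 0.])]
[-0.03963095 -0.11294923  0.00171905] 0.11970021276390456 -109.33464860702924
ring [303.55086502 214.77292034] [252.39468085 176.10638298] 241.32500000000002 70.5
[ 0.46724377 -0.08550858  0.03092146] [array([-0.09,  0.11]), array([-0.11, -0.02])]
dots [[ 0.4873 -0.0907  0.038 ]
 [ 0.4593 -0.0665  0.038 ]
 [ 0.4527 -0.1038  0.038 ]]
[0.02120516 0.02172569 0.02171652] [ 0.46642586 -0.08700314  0.038     ]
deck low corners [[0.44673851 0.29106044 0.055     ]
 [0.46945761 0.09794576 0.055     ]] 0.1944464865772836
footdots [[0.50935289 0.18939723 0.057     ]
 [0.51627974 0.14481376 0.057     ]]
floor c [[0.52731247 0.16889295 0.095     ]]
pad top [166.44852718 207.5624051 ] 54.88333333333333
[[0.48320927 0.25650258 0.075     ]]
```

```bash
cat >> h.py <<'E'
from scipy.spatial.transform import Rotation as Ro
def Rq(q): return Ro.from_quat(q,scalar_first=True)
def frame(a_up,y):  # tool z=-a_up, y along y
    z=-np.array(a_up)/np.linalg.norm(a_up);y=np.array(y)-z*np.dot(y,z);y/=np.linalg.norm(y)
    return Ro.from_matrix(np.c_[np.cross(y,z),y,z])
def down(yaw): return Ro.from_euler("z",yaw,degrees=True)*Ro.from_quat([1,0,0,0])
def step(R0,p0,R1,p1):
    print("turn",((R1*R0.inv()).as_rotvec()/2/np.pi).round(4),"shift",(np.array(p1)-p0).round(4))
A=np.array([-.528,.185,.829]);Yr=np.array([.331,.944,0])
E
python3 - <<'E'
from h import *
R0=down(17.7);p0=[.175,-.548,.248]
R1=frame(A,-Yr);print(R1.as_quat(scalar_first=True))
step(R0,p0,R1,np.array([.5553,-.2781,.0791])+.08*A)
s=load("scene0");t=load("top0")
print(proj(s,[[.5265,.1688,.1],[.4666,-.0868,.038]]),tri([(t,[201.4,188.4]),(s,[284,209.6])]))
E
```

```text
[ 0.04902651  0.94270845 -0.16046486  0.2883543 ]
turn [-0.0013 -0.0961 -0.0998] shift [ 0.3381  0.2847 -0.1026]
[[283.00832409 209.09815801]
 [252.28518191 174.11151925]] (array([0.5254817 , 0.16946912, 0.09845804]), [array([-0.45,  0.54]), array([-0.59, -0.07])])
```

Request:
move_arm(
  steps=[-0.0013,-0.0961,-0.0998,0.338,0.285,-0.1026,0,-0.0013,-0.0961,-0.0998,0.338,0.285,-0.1026,0,-0.0013,-0.0961,-0.0998,0.338,0.285,-0.1026,0,-0.0013,-0.0961,-0.0998,0.338,0.285,-0.1026,0,-0.0013,-0.0961,-0.0998,0.338,0.285,-0.1026,0,-0.0013,-0.0961,-0.0998,0.338,0.285,-0.1026,0,-0.0013,-0.0961,-0.0998,0.338,0.285,-0.1026,0,-0.0013,-0.0961,-0.0998,0.338,0.285,-0.1026,0,-0.0013,-0.0961,-0.0998,0.338,0.285,-0.1026,0,-0.0013,-0.0961,-0.0998,0.338,0.285,-0.1026,0],
  squeeze=30,
)

```text
clock: 1.1
position: [0.515, -0.2564, 0.1437]
ee_rot: [0.046, 0.944, -0.157, 0.287]
contact_force: [0.3, -0.4, -1.1]
width: 0.0428
gripper_force: 0.0
```

Run:
```python
from rig import manip
from h import *
for n in("top","scene"): pickle.dump(manip.get_image(n),open(n+"1.pkl","wb"))
s=manip.get_state();print(s["position"],s["ee_rot"],s["qpos"],s["qd"].round(3))
t=load("top1");s=load("scene1")
mont([(crop(t,325,140,100,70,5),0,0),(crop(s,170,110,60,70,5),500,0)],"pics/m2.png",800,360)
```

```text
[ 0.51351447 -0.2606268   0.14487664] [ 0.04801825  0.94325222 -0.1586529   0.28774774] [-0.72029126  0.16516465  2.13152586  0.65037102  0.35647356  0.62547092] [-0.067 -0.016 -0.007  0.003 -0.003 -0.011]
```

View pics/m2.png

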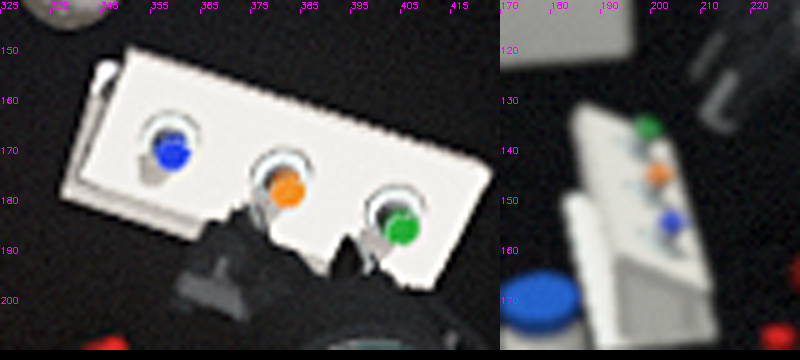

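Request:
move_arm(
  steps=[0,0,0,0,0,0,0,0,0,0,0,0,0,0,0,0,0,0.0106,-0.0037,-0.0166,0,0,0,0,0.0211,-0.0074,-0.0332,0,0,0,0,0.0264,-0.0092,-0.0415,0,0,0,0,0.0317,-0.0111,-0.0497,0,0,0,0,0.037,-0.013,-0.058,0,0,0,0,0.0422,-0.0148,-0.0663,0,0,0,0,0.0422,-0.0148,-0.0663,0,0,0,0,0.0422,-0.0148,-0.0663,0],
)

```text
clock: 2.2
position: [0.5542, -0.2791, 0.0797]
ee_rot: [0.049, 0.942, -0.162, 0.288]
contact_force: [-0.9, 0.1, -0.4]
width: 0.0425
gripper_force: 0.0
```

Request:
move_arm(
  steps=[0,0,0,0,0,0,-1,0,0,0,0,0,0,-1,0,0,0,0,0,0,-1,0,0,0,0,0,0,-1,0,0,0,0,0,0,-1,0,0,0,0,0,0,-1,0,0,0,0,0,0,-1,0,0,0,0,0,0,-1,0,0,0,0,0,0,-1,0,0,0,0,0,0,-1],
  squeeze=30,
)

```text
clock: 3.2
position: [0.5547, -0.2781, 0.0802]
ee_rot: [0.05, 0.942, -0.161, 0.289]
contact_force: [-5.2, -0.4, 5.9]
width: 0.0168
gripper_force: 29.5
```

Request:
move_arm(
  steps=[0,0,0,-0.0026,0.0009,0.0041,-1,0,0,0,-0.0053,0.0019,0.0083,-1,0,0,0,-0.0079,0.0028,0.0124,-1,0,0,0,-0.0106,0.0037,0.0166,-1,0,0,0,-0.0158,0.0056,0.0249,-1,0,0,0,-0.0211,0.0074,0.0332,-1,0,0,0,-0.0264,0.0092,0.0415,-1,0,0,0,-0.0317,0.0111,0.0497,-1,0,0,0,-0.037,0.013,0.058,-1,0,0,0,-0.042,0.015,0.066,-1],
)

```text
clock: 4.2
position: [0.5125, -0.2623, 0.1458]
ee_rot: [0.049, 0.943, -0.161, 0.288]
contact_force: [-0.1, -0.4, -0.3]
width: 0.0165
gripper_force: 29.4
```

Run:
```python
from h import *
step(frame(A,-Yr),[.5133,-.2631,.1451],down(20),[.5265,.1690,.180])
```

```text
turn [-0.0006  0.0963  0.1059] shift [0.0132 0.4321 0.0349]
```

Request:
move_arm(
  steps=[0,0,0,0,0,0.035,-1,-0.0006,0.0963,0.1059,0.0132,0.4321,0.0349,-1,-0.0006,0.0963,0.1059,0.0132,0.4321,0.0349,-1,-0.0006,0.0963,0.1059,0.0132,0.4321,0.0349,-1,-0.0006,0.0963,0.1059,0.0132,0.4321,0.0349,-1,-0.0006,0.0963,0.1059,0.0132,0.4321,0.0349,-1,-0.0006,0.0963,0.1059,0.0132,0.4321,0.0349,-1,-0.0006,0.0963,0.1059,0.0132,0.4321,0.0349,-1,-0.0006,0.0963,0.1059,0.0132,0.4321,0.0349,-1,-0.0006,0.0963,0.1059,0.0132,0.4321,0.0349,-1],
)

```text
clock: 5.2
position: [0.5258, 0.1727, 0.1802]
ee_rot: [-0.0, 0.985, 0.174, 0.0]
contact_force: [0.1, -0.4, -0.2]
width: 0.017
gripper_force: 29.5
```

Request:
move_arm(
  steps=[0,0,0,0,0,0,-1,0,0,0,0,0,0,-1,0,0,0,0,0,0,-1,0,0,0,0,0,0,-1,0,0,0,0,0,0,-1,0,0,0,0,0,0,-1,0,0,0,0,0,0,-1,0,0,0,0,0,0,-1,0,0,0,0,0,0,-1,0,0,0,0,0,0,-1],
)

```text
clock: 6.2
position: [0.5262, 0.1695, 0.1803]
ee_rot: [0.0, 0.985, 0.173, 0.0]
contact_force: [1.2, -0.7, 0.1]
width: 0.0169
gripper_force: 29.5
```

Run:
```python
from rig import manip
from h import *
for n in("top","scene"): pickle.dump(manip.get_image(n),open(n+"2.pkl","wb"))
s=manip.get_state();print(s["position"],s["ee_rot"],s["qpos"],s["qd"].round(3),s["width"])
t=load("top2");s=load("scene2")
mont([(crop(t,150,140,86,76,5),0,0),(crop(s,260,170,60,65,6),435,0)],"pics/m3.png",800,400)
```

```text
[0.52610535 0.16953779 0.18031453] [3.11414297e-05 9.84859438e-01 1.73354801e-01 1.56125553e-05] [ 1.85896071e-01  2.89583377e-01  1.66170305e+00 -6.74686728e-05
  1.19027573e+00  1.40824739e+00] [ 0.     0.002 -0.003 -0.    -0.     0.001] 0.016574350493096798
```

View pics/m3.png

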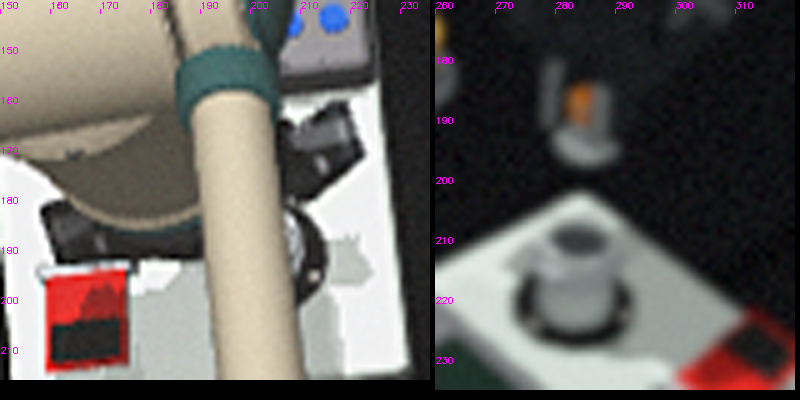

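Request:
move_arm(
  steps=[0,0,0,0,0,-0.01,-1,0,0,0,0,0,-0.02,-1,0,0,0,0,0,-0.03,-1,0,0,0,0,0,-0.038,-1,0,0,0,0,0,-0.043,-1,0,0,0,0,0,-0.046,-1,0,0,0,0,0,-0.048,-1,0,0,0,0,0,-0.05,-1,0,0,0,0,0,-0.05,-1,0,0,0,0,0,-0.05,-1],
)

```text
clock: 7.3
position: [0.5263, 0.1695, 0.1306]
ee_rot: [0.0, 0.985, 0.173, 0.0]
contact_force: [0.5, -0.3, 0.1]
width: 0.0163
gripper_force: 29.5
```

Request:
move_arm(
  steps=[0,0,0,0,0,-0.0005,-1,0,0,0,0,0,-0.001,-1,0,0,0,0,0,-0.0015,-1,0,0,0,0,0,-0.002,-1,0,0,0,0,0,-0.0025,-1,0,0,0,0,0,-0.003,-1,0,0,0,0,0,-0.0035,-1,0,0,0,0,0,-0.0035,-1,0,0,0,0,0,-0.0035,-1,0,0,0,0,0,-0.0035,-1],
)

```text
clock: 8.3
position: [0.5261, 0.1695, 0.1268]
ee_rot: [0.0, 0.985, 0.173, 0.0]
contact_force: [0.8, -0.1, -2.0]
width: 0.0166
gripper_force: 29.5
```

Request:
move_arm(
  steps=[0,0,0,0,0,-0.0005,-1,0,0,0,0,0,-0.001,-1,0,0,0,0,0,-0.0015,-1,0,0,0,0,0,-0.002,-1,0,0,0,0,0,-0.002,-1,0,0,0,0,0,-0.002,-1,0,0,0,0,0,-0.002,-1,0,0,0,0,0,-0.002,-1,0,0,0,0,0,-0.002,-1,0,0,0,0,0,-0.002,-1],
)

```text
clock: 9.3
position: [0.5265, 0.1697, 0.1249]
ee_rot: [-0.0, 0.985, 0.173, 0.0]
contact_force: [1.3, 2.6, -0.2]
width: 0.0166
gripper_force: 29.5
```

Request:
move_arm(
  steps=[0,0,0,0,0,-0.0005,-1,0,0,0,0,0,-0.001,-1,0,0,0,0,0,-0.0015,-1,0,0,0,0,0,-0.002,-1,0,0,0,0,0,-0.002,-1,0,0,0,0,0,-0.002,-1,0,0,0,0,0,-0.002,-1,0,0,0,0,0,-0.002,-1,0,0,0,0,0,-0.002,-1,0,0,0,0,0,-0.002,-1],
)

```text
clock: 10.3
position: [0.5265, 0.1697, 0.123]
ee_rot: [-0.0, 0.985, 0.173, 0.0]
contact_force: [2.8, 5.4, 2.3]
width: 0.0168
gripper_force: 29.7
```

Run:
```python
from rig import manip
from h import *
pickle.dump(manip.get_image("scene"),open("scene3.pkl","wb"))
s=manip.get_state();print(s["position"],s["contact_force"],s["moment"])
s=load("scene3")
mont([(crop(s,250,170,70,70,8),0,0)],"pics/m4.png",560,560)
```

```text
[0.52646848 0.16971817 0.12298998] [1.91215508 4.83157998 1.45322374] [ 0.75970941 -0.41630418  0.02656283]
```

View pics/m4.png

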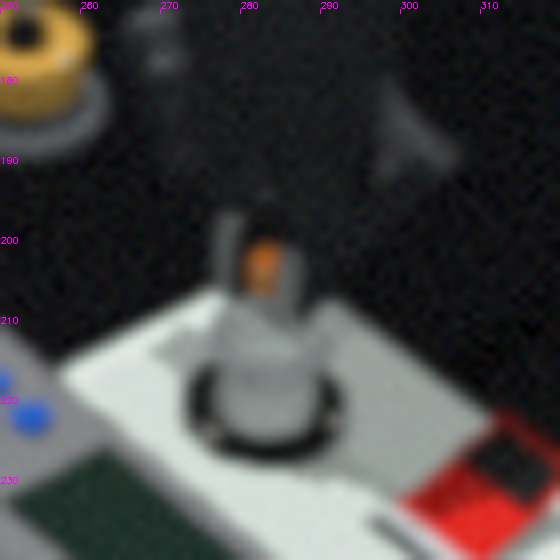

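Request:
move_arm(
  steps=[0,0,0,0.0002,0.0004,0,-1,0,0,0,0.0004,0.0008,0,-1,0,0,0,0.0004,0.0008,0,-1,0,0,0,0.0004,0.0008,-0.0005,-1,0,0,0,0.0004,0.0008,-0.001,-1,0,0,0,0.0004,0.0008,-0.0015,-1,0,0,0,0.0004,0.0008,-0.002,-1,0,0,0,0.0004,0.0008,-0.002,-1,0,0,0,0.0004,0.0008,-0.002,-1,0,0,0,0.0004,0.0008,-0.002,-1],
)

```text
clock: 11.35
position: [0.5264, 0.1701, 0.1217]
ee_rot: [0.0, 0.985, 0.173, 0.0]
contact_force: [0.6, 2.3, 7.2]
width: 0.0167
gripper_force: 30.2
```

Request:
move_arm(
  steps=[0,0,0,0,0.0004,-0.0005,-1,0,0,0,0,0.0004,-0.001,-1,0,0,0,0,0.0004,-0.001,-1,0,0,0,0,0.0004,-0.001,-1,0,0,0,0,0.0004,-0.001,-1,0,0,0,0,0.0004,-0.001,-1,0,0,0,0,0.0004,-0.001,-1,0,0,0,0,0.0004,-0.001,-1,0,0,0,0,0.0004,-0.001,-1,0,0,0,0,0.0004,-0.001,-1],
)

```text
clock: 12.35
position: [0.5264, 0.1701, 0.1216]
ee_rot: [0.001, 0.985, 0.173, 0.0]
contact_force: [-1.6, 0.3, 13.6]
width: 0.0165
gripper_force: 30.7
```

Request:
move_arm(
  steps=[0,0,0,0,0,0.001,-1,0,0,0,0,0,0.001,-0.3,0,0,0,0,0,0.001,0,0,0,0,0,0,0.001,0,0,0,0,0,0,0.001,0,0,0,0,0,0,0.005,0,0,0,0,0,0,0.02,0,0,0,0,0,0,0.05,0,0,0,0,0,0,0.09,0,0,0,0,0,0,0.11,0],
)

```text
clock: 13.35
position: [0.5278, 0.1709, 0.2333]
ee_rot: [0.0, 0.985, 0.173, 0.002]
contact_force: [1.0, 0.2, 1.3]
width: 0.0427
gripper_force: 0.0
```

Request:
move_arm(
  steps=[0,0,0.1028,-0.0603,-0.257,-0.06,1,0,0,0.1028,-0.0603,-0.257,-0.06,1,0,0,0.1028,-0.0603,-0.257,-0.06,1,0,0,0.1028,-0.0603,-0.257,-0.06,1,0,0,0.1028,-0.0603,-0.257,-0.06,1,0,0,0.1028,-0.0603,-0.257,-0.11,1,0,0,0.1028,-0.0603,-0.257,-0.11,1,0,0,0.1028,-0.0603,-0.257,-0.11,1,0,0,0.1028,-0.0603,-0.257,-0.11,1,0,0,0.1028,-0.0603,-0.257,-0.11,1],
)

```text
clock: 14.35
position: [0.4675, -0.0859, 0.1211]
ee_rot: [0.001, 0.879, 0.477, 0.001]
contact_force: [0.3, 0.3, 0.0]
width: 0.0854
gripper_force: 0.0
```

Run:
```python
from rig import manip
from h import *
for n in("top","scene"): pickle.dump(manip.get_image(n),open(n+"4.pkl","wb"))
s=manip.get_state();print(s["position"],s["ee_rot"],s["qpos"][5],s["contact_force"])
t=load("top4");s=load("scene4")
mont([(crop(t,185,170,50,40,8),0,0),(crop(s,262,195,45,45,8),400,0),(crop(t,270,190,60,50,6),0,320),(crop(s,225,150,50,40,6),400,360)],"pics/m5.png",800,600)
a,_=blob(t,(190,175,25,25),fO);b,_=blob(s,(275,195,15,20),fO);print(a,b,tri([(t,a),(s,b)]))
```

```text
[ 0.46738571 -0.08576232  0.12108461] [0.0009472  0.87861901 0.47752137 0.00104423] 0.24673585656124328 [0.04462854 0.49548192 0.32942048]
[199.74048547 187.50044951] [284.06445916 202.9598234 ] (array([0.52508966, 0.16910757, 0.12215943]), [array([-0.06,  0.07]), array([-0.08, -0.01])])
```

View pics/m5.png

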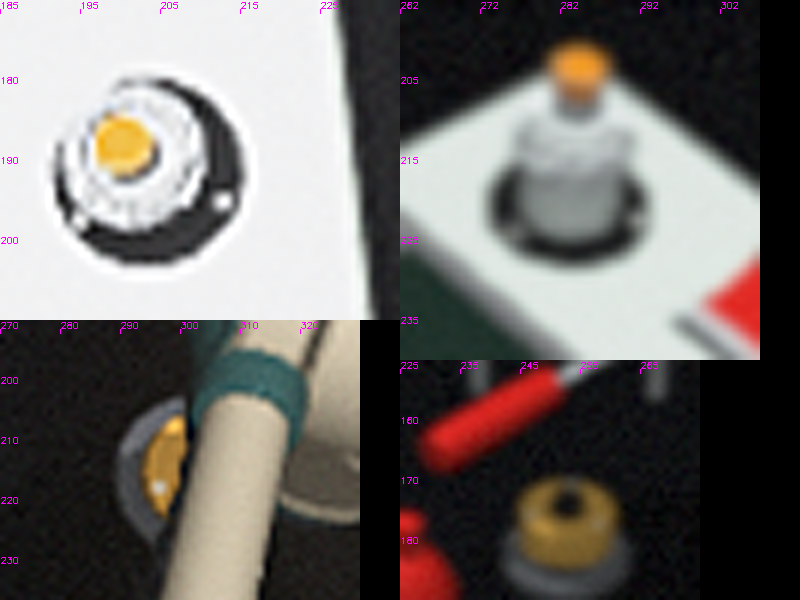

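Request:
move_arm(
  steps=[0,0,0,0,0,-0.02,1,0,0,0,0,0,-0.04,1,0,0,0,0,0,-0.055,1,0,0,0,0,0,-0.065,1,0,0,0,0,0,-0.075,1,0,0,0,0,0,-0.08,1,0,0,0,0,0,-0.085,1,0,0,0,0,0,-0.085,1,0,0,0,0,0,-0.085,1,0,0,0,0,0,-0.085,1],
  squeeze=40,
)

```text
clock: 15.45
position: [0.4666, -0.0865, 0.0352]
ee_rot: [0.0, 0.879, 0.477, 0.0]
contact_force: [-0.8, -0.1, 0.2]
width: 0.0855
gripper_force: 0.0
```

Request:
move_arm(
  steps=[0,0,0,0,0,0,0.5,0,0,0,0,0,0,0,0,0,0,0,0,0,-0.5,0,0,0,0,0,0,-1,0,0,0,0,0,0,-1,0,0,0,0,0,0,-1,0,0,0,0,0,0,-1,0,0,0,0,0,0,-1,0,0,0,0,0,0,-1,0,0,0,0,0,0,-1],
  squeeze=40,
)

```text
clock: 16.45
position: [0.4664, -0.0864, 0.0354]
ee_rot: [0.0, 0.879, 0.477, 0.0]
contact_force: [-1.2, -0.7, 5.1]
width: 0.0509
gripper_force: 40.7
```

Request:
move_arm(
  steps=[0,0,0,0,0,0.003,-1,0,0,0,0,0,0.008,-1,0,0,0,0,0,0.014,-1,0,0,0,0,0,0.02,-1,0,0,0,0,0,0.028,-1,0,0,0,0,0,0.038,-1,0,0,0,0,0,0.05,-1,0,0,0,0,0,0.07,-1,0,0,0,0,0,0.1,-1,0,0,0,0,0,0.14,-1],
)

```text
clock: 17.45
position: [0.465, -0.0859, 0.1754]
ee_rot: [-0.001, 0.879, 0.477, -0.001]
contact_force: [0.6, -0.8, -0.8]
width: 0.0507
gripper_force: 41.7
```

Run:
```python
from rig import manip
from h import *
t=manip.get_image("top");pickle.dump(t,open("top5.pkl","wb"))
s=manip.get_state();print(s["position"],s["ee_rot"],s["qpos"].round(3),s["contact_force"],s["width"])
t=load("top4")
# photometer yaw from deck edge + foot dots
d=np.array([[185+80/8,170+219/8],[185+222/8,170+201/8]]);D=atz(t,d,.057);v=D[0]-D[1];print(D,np.degrees(np.arctan2(-v[0],v[1])))
g=t["pixels"].max(2)
uv=[]
for x in range(156,230,2):
    col=g[200:228,x].astype(float);k=np.argmax(col[:-1]-col[1:]);
    # subpixel crossing
    j=np.where(col>130)[0].max();uv.append([x,200+j+(col[j]-130)/(col[j]-col[j+1]+1e-9)])
uv=np.array(uv);p=np.polyfit(uv[:,0],uv[:,1],1);r=uv[:,1]-np.polyval(p,uv[:,0]);m=abs(r)<1;p=np.polyfit(uv[m,0],uv[m,1],1);print(p,m.sum())
E=atz(t,[[160,np.polyval(p,160)],[225,np.polyval(p,225)]],.055);v=E[0]-E[1];print("edge yaw",np.degrees(np.arctan2(-v[0],v[1])))
```

```text
[ 0.46943453 -0.0873314   0.18250487] [0.00406564 0.87890322 0.47696781 0.00378317] [-0.33   0.174  1.818  0.     1.139  0.247] [ 1.89693373 -0.68533716  3.81181477] 0.05094389460531046
[[0.5104301  0.18992199 0.057     ]
 [0.51596507 0.14543773 0.057     ]] 7.092603176900617
[-1.19843822e-01  2.41613099e+02] 37
edge yaw 6.636159538188629
```

Request:
move_arm(
  steps=[0,0,0.0472,0.06,0.256,0.005,-1,0,0,0.0472,0.06,0.256,0.005,-1,0,0,0.0472,0.06,0.256,0.005,-1,0,0,0.0472,0.06,0.256,0.005,-1,0,0,0.0472,0.06,0.256,0.005,-1,0,0,0.0472,0.06,0.256,0.005,-1,0,0,0.0472,0.06,0.256,0.005,-1,0,0,0.0472,0.06,0.256,0.005,-1,0,0,0.0472,0.06,0.256,0.005,-1,0,0,0.0472,0.06,0.256,0.005,-1],
)

```text
clock: 18.5
position: [0.526, 0.168, 0.1799]
ee_rot: [0.0, 0.799, 0.601, -0.0]
contact_force: [0.1, -0.1, -0.2]
width: 0.051
gripper_force: 41.7
```

Run:
```python
from rig import manip
from h import *
for n in("top","scene"): pickle.dump(manip.get_image(n),open(n+"6.pkl","wb"))
s=manip.get_state();print(s["position"],s["ee_rot"],s["qpos"].round(3),s["contact_force"],s["width"])
t=load("top6");s=load("scene6")
mont([(crop(t,150,140,86,76,5),0,0),(crop(s,255,165,55,66,6),435,0)],"pics/m6.png",800,400)
```

```text
[0.52619715 0.16838204 0.17998864] [1.04561910e-04 7.99438617e-01 6.00747773e-01 1.71914121e-05] [ 0.184  0.289  1.663 -0.     1.189  0.466] [-0.03366462  0.03524073 -0.8298092 ] 0.0511061976123645
```

View pics/m6.png

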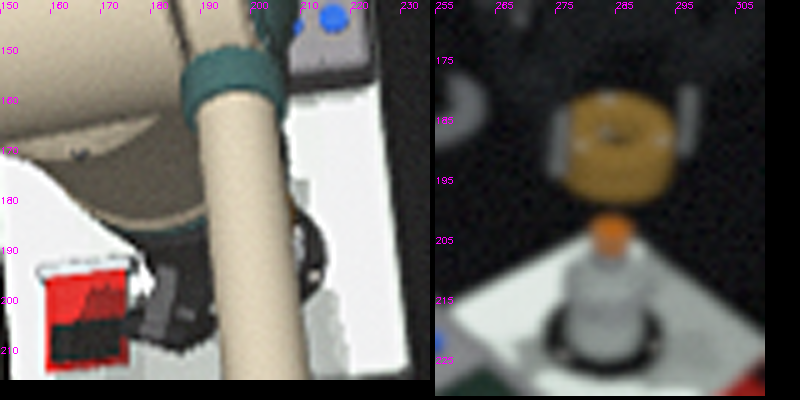

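Run:
```python
from h import *
s=load("scene6")
f=lambda b,g,r:(r-b-25)/40*(g>60)*(r>g)
p=s["pixels"][177:202,268:305].astype(int)
m=((p[...,2]-p[...,0])>40).astype(np.uint8);n,l,st,c=cv2.connectedComponentsWithStats(m);k=1+st[1:,4].argmax();print(st[k],c[k]+[268,177])
# silhouette model
th=np.linspace(0,2*np.pi,60)
def sil(x,y,zb,h,r):
    P=np.array([[x+r*np.cos(a),y+r*np.sin(a),z] for z in(zb,zb+h) for a in th]);q=proj(s,P);return q.min(0),q.max(0)
zb=.18-.0194
ys,xs=np.where(l==k);print("ring meas cols",268+xs.min(),268+xs.max(),"rows",177+ys.min(),177+ys.max())
print("model",sil(.5262,.1684,zb,.022,.026))
a,_=blob(s,(275,197,20,16),fO);print("filter",a,"seen4 284.06 model",proj(s,[.5264,.1701,.122]))
print("seat axis at ring height",sil(.5264,.1701,zb,.022,.026))
# mid column per row of ring
r=[ (xs[ys==y].min()+xs[ys==y].max())/2+268 for y in range(ys.min()+4,ys.max()-3)];print(np.mean(r))
```

```text
[  9   3  18  19 272] [285.46323529 189.35661765]
ring meas cols 277 294 rows 180 198
model (array([274.88961262, 179.97850901]), array([294.54756962, 198.17023232]))
filter [284.11391437 202.76605505] seen4 284.06 model [[283.80125206 203.34535705]]
seat axis at ring height (array([275.18027901, 180.32222447]), array([294.86098221, 198.53944321]))
285.72727272727275
```

Request:
move_arm(
  steps=[0,0,0,0.0002,0.0006,-0.012,-1,0,0,0,0.0002,0.0006,-0.024,-1,0,0,0,0.0002,0.0006,-0.036,-1,0,0,0,0.0002,0.0006,-0.046,-1,0,0,0,0.0002,0.0006,-0.052,-1,0,0,0,0.0002,0.0006,-0.055,-1,0,0,0,0.0002,0.0006,-0.057,-1,0,0,0,0.0002,0.0006,-0.058,-1,0,0,0,0.0002,0.0006,-0.058,-1,0,0,0,0.0002,0.0006,-0.058,-1],
)

```text
clock: 19.6
position: [0.5268, 0.1703, 0.1222]
ee_rot: [0.0, 0.799, 0.602, 0.0]
contact_force: [0.6, -0.1, -0.6]
width: 0.0509
gripper_force: 41.8
```

Request:
move_arm(
  steps=[0,0,0,0,0,-0.001,-1,0,0,0,0,0,-0.002,-1,0,0,0,0,0,-0.003,-1,0,0,0,0,0,-0.004,-1,0,0,0,0,0,-0.005,-1,0,0,0,0,0,-0.006,-1,0,0,0,0,0,-0.0065,-1,0,0,0,0,0,-0.007,-1,0,0,0,0,0,-0.007,-1,0,0,0,0,0,-0.007,-1],
)

```text
clock: 20.6
position: [0.526, 0.1699, 0.1145]
ee_rot: [-0.0, 0.799, 0.602, -0.001]
contact_force: [-1.6, -2.3, -0.0]
width: 0.051
gripper_force: 41.8
```

Request:
move_arm(
  steps=[0,0,0,0,-0.0003,-0.001,-1,0,0,0,-0.0002,-0.0005,-0.002,-1,0,0,0,-0.0002,-0.0005,-0.003,-1,0,0,0,-0.0002,-0.0005,-0.004,-1,0,0,0,-0.0002,-0.0005,-0.005,-1,0,0,0,-0.0002,-0.0005,-0.0055,-1,0,0,0,-0.0002,-0.0005,-0.006,-1,0,0,0,-0.0002,-0.0005,-0.006,-1,0,0,0,-0.0002,-0.0005,-0.006,-1,0,0,0,-0.0002,-0.0005,-0.006,-1],
)

```text
clock: 21.6
position: [0.526, 0.1699, 0.109]
ee_rot: [-0.0, 0.799, 0.601, -0.0]
contact_force: [-4.3, -0.8, 4.7]
width: 0.0514
gripper_force: 42.2
```

Request:
move_arm(
  steps=[0,0,-0.01,-0.0003,0,-0.0002,-1,0,0,-0.02,-0.0005,0,-0.0004,-1,0,0,-0.03,-0.0005,0,-0.0006,-1,0,0,-0.04,-0.0005,0,-0.0008,-1,0,0,-0.055,-0.0005,0,-0.001,-1,0,0,-0.07,-0.0005,0,-0.0013,-1,0,0,-0.085,-0.0005,0,-0.0016,-1,0,0,-0.1,-0.0005,0,-0.0019,-1,0,0,-0.11,-0.0005,0,-0.0021,-1,0,0,-0.11,-0.0005,0,-0.0021,-1],
  squeeze=60,
)

```text
clock: 22.6
position: [0.5251, 0.1701, 0.1067]
ee_rot: [-0.0, 0.955, 0.295, -0.0]
contact_force: [-5.5, 0.2, 5.0]
width: 0.0506
gripper_force: 61.5
```

Run:
```python
from rig import manip
from h import *
s=manip.get_state();print(s["position"],Rq(s["ee_rot"]).as_euler("zyx",degrees=True),s["contact_force"],s["moment"],s["qpos"][5])
```

```text
[0.52507527 0.17008772 0.10670905] [-3.43275750e+01 -6.54797269e-02 -1.79965185e+02] [-5.46541235  0.15509956  5.03136056] [ 0.09347603  0.86804493 -0.08769358] 1.1578467528211231
```

Request:
move_arm(
  steps=[0,0,-0.01,-0.0005,0,-0.0002,-1,0,0,-0.02,-0.0008,0,-0.0004,-1,0,0,-0.03,-0.0008,0,-0.0006,-1,0,0,-0.04,-0.0008,0,-0.0008,-1,0,0,-0.05,-0.0008,0,-0.001,-1,0,0,-0.06,-0.0008,0,-0.0012,-1,0,0,-0.07,-0.0008,0,-0.0014,-1,0,0,-0.078,-0.0008,0,-0.0015,-1,0,0,-0.078,-0.0008,0,-0.0015,-1,0,0,-0.078,-0.0008,0,-0.0015,-1],
)

```text
clock: 23.6
position: [0.5247, 0.1701, 0.1055]
ee_rot: [-0.0, 0.998, 0.055, -0.0]
contact_force: [-4.6, 0.4, 5.0]
width: 0.0501
gripper_force: 62.3
```

Run:
```python
from rig import manip
from h import *
s=manip.get_state();print(s["position"],Rq(s["ee_rot"]).as_euler("zyx",degrees=True),s["contact_force"],s["moment"],s["qpos"][5])
```

```text
[0.52472152 0.17012899 0.10549223] [-6.33862840e+00 -9.93438898e-03 -1.79960962e+02] [-4.63017172  0.40819896  4.97258408] [ 0.19135501  0.80763172 -0.01323048] 1.6466708704812074
```

Request:
move_arm(
  steps=[0,0,-0.008,0,0,-0.0002,-1,0,0,-0.016,0,0,-0.0003,-1,0,0,-0.024,0,0,-0.0004,-1,0,0,-0.032,0,0,-0.0005,-1,0,0,-0.04,0,0,-0.0005,-1,0,0,-0.046,0,0,-0.0006,-1,0,0,-0.05,0,0,-0.0006,-1,0,0,-0.05,0,0,-0.0006,-1,0,0,-0.05,0,0,-0.0006,-1,0,0,-0.05,0,0,-0.0006,-1],
)

```text
clock: 24.6
position: [0.5243, 0.1707, 0.1054]
ee_rot: [-0.001, 0.995, -0.1, -0.0]
contact_force: [-7.2, 2.2, 9.6]
width: 0.0502
gripper_force: 62.0
```

Run:
```python
from rig import manip
from h import *
s=manip.get_state();print(s["position"],Rq(s["ee_rot"]).as_euler("zyx",degrees=True),s["contact_force"],s["moment"],s["qpos"][5])
```

```text
[0.52429081 0.17068744 0.10543662] [ 1.14923663e+01 -2.64141158e-02 -1.79938591e+02] [-7.18006572  2.15055245  9.60992054] [0.49712299 1.0961536  0.91010941] 1.9584804377051084
```

Request:
move_arm(
  steps=[0,0,0,0,0,0.0005,0.6,0,0,0,0,0,0.0005,0.6,0,0,0,0,0,0.0005,0.6,0,0,0,0,0,0.0005,0.6,0,0,0,0,0,0.0005,0.6,0,0,0,0,0,0.005,0.6,0,0,0,0,0,0.02,0.6,0,0,0,0,0,0.04,0.6,0,0,0,0,0,0.06,0.6,0,0,0,0,0,0.09,0.6],
)

```text
clock: 25.6
position: [0.5241, 0.1695, 0.1946]
ee_rot: [0.0, 0.995, -0.102, -0.001]
contact_force: [0.8, -0.7, 0.1]
width: 0.0682
gripper_force: 0.0
```

Run:
```python
from h import *
t=load("top4");s=load("scene4")
dk=lambda b,g,r:(90-np.maximum(np.maximum(b,g),r))/60
pa,_=blob(t,(158,202,18,12),dk)
p=s["pixels"][215:238,300:330];print(pa)
sa,_=blob(s,(305,219,15,13),lambda b,g,r:(95-np.maximum(np.maximum(b,g),r))/60*1.0)
print(sa,tri([(t,pa),(s,sa)]))
for z in(.065,.07,.075):print(atz(t,[pa],z), proj(s,atz(t,[pa],z)))
```

```text
[166.42514425 207.56179775]
[314.70834313 224.29894242] (array([0.48087412, 0.25430731, 0.08812949]), [array([-0.38,  0.42]), array([-0.49, -0.02])])
[[0.48421304 0.25894812 0.065     ]] [[313.42558417 231.82996559]]
[[0.48371199 0.25775405 0.07      ]] [[313.489554   230.19432834]]
[[0.48321095 0.25655998 0.075     ]] [[313.55370165 228.55316283]]
```

Request:
move_arm(
  steps=[0,0,0,-0.02,0.044,0,-1,0,0,0,-0.04,0.0875,0,-1,0,0,0,-0.04,0.0875,-0.02,-1,0,0,0,-0.04,0.0875,-0.05,-1,0,0,0,-0.04,0.0875,-0.07,-1,0,0,0,-0.04,0.0875,-0.07,-1,0,0,0,-0.04,0.0875,-0.07,-1,0,0,0,-0.04,0.0875,-0.07,-1,0,0,0,-0.04,0.0875,-0.07,-1,0,0,0,-0.04,0.0875,-0.07,-1],
)

```text
clock: 26.6
position: [0.4856, 0.2574, 0.1257]
ee_rot: [-0.0, 0.995, -0.102, 0.001]
contact_force: [-0.1, 0.2, 0.7]
width: 0.0
gripper_force: 0.0
```

Run:
```python
from rig import manip
from h import *
for n in("top","scene"): pickle.dump(manip.get_image(n),open(n+"7.pkl","wb"))
s=manip.get_state();print(s["position"],s["contact_force"],s["width"])
t=load("top7");s=load("scene7")
mont([(crop(t,145,165,80,60,5),0,0),(crop(s,265,180,65,66,6),405,0)],"pics/m7.png",800,400)
```

```text
[0.48528039 0.25728934 0.12523497] [-0.5125735  -0.33602384  0.25628329] 3.94937478013166e-05
```

View pics/m7.png

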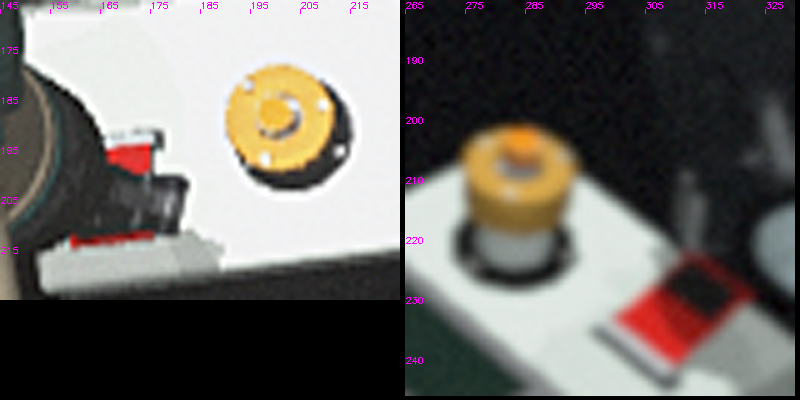

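Request:
move_arm(
  steps=[0,0,0,-0.001,0,-0.01,-1,0,0,0,-0.001,0,-0.02,-1,0,0,0,-0.001,0,-0.025,-1,0,0,0,-0.001,0,-0.028,-1,0,0,0,-0.001,0,-0.031,-1,0,0,0,-0.001,0,-0.034,-1,0,0,0,-0.001,0,-0.036,-1,0,0,0,-0.001,0,-0.036,-1,0,0,0,-0.001,0,-0.036,-1,0,0,0,-0.001,0,-0.036,-1],
)

```text
clock: 27.7
position: [0.4839, 0.2573, 0.0889]
ee_rot: [-0.0, 0.995, -0.102, 0.0]
contact_force: [-2.4, -1.7, 3.5]
width: 0.0
gripper_force: 1.7
```

Request:
move_arm(
  steps=[0,0,0,0,0,-0.001,-1,0,0,0,0,0,-0.002,-1,0,0,0,0,0,-0.003,-1,0,0,0,0,0,-0.004,-1,0,0,0,0,0,-0.005,-1,0,0,0,0,0,-0.006,-1,0,0,0,0,0,-0.007,-1,0,0,0,0,0,-0.008,-1,0,0,0,0,0,-0.008,-1,0,0,0,0,0,-0.008,-1],
)

```text
clock: 28.7
position: [0.483, 0.2572, 0.0808]
ee_rot: [0.0, 0.995, -0.102, -0.001]
contact_force: [-4.5, -1.0, 7.6]
width: -0.0002
gripper_force: 3.7
```

Request:
move_arm(
  steps=[0,0,0,0,0,-0.001,-1,0,0,0,0,0,-0.0015,-1,0,0,0,0,0,-0.002,-1,0,0,0,0,0,-0.0025,-1,0,0,0,0,0,-0.003,-1,0,0,0,0,0,-0.0035,-1,0,0,0,0,0,-0.004,-1,0,0,0,0,0,-0.004,-1,0,0,0,0,0,-0.004,-1,0,0,0,0,0,-0.004,-1],
)

```text
clock: 29.7
position: [0.483, 0.2573, 0.0802]
ee_rot: [-0.0, 0.995, -0.102, -0.0]
contact_force: [-10.1, -2.6, 29.2]
width: -0.0001
gripper_force: 14.7
```

Request:
move_arm(
  steps=[0,0,0,0,0,0.003,-1,0,0,0,0,0,0.006,-1,0,0,0,0,0,0.01,-1,0,0,0,0,0,0.016,-1,0,0,0,0,0,0.024,-1,0,0,0,0,0,0.04,-1,0,0,0,0,0,0.07,-1,0,0,0,-0.04,-0.02,0.1,-1,0,0,0,-0.08,-0.04,0.13,-1,0,0,0,-0.1,-0.06,0.15,-1],
)

```text
clock: 30.7
position: [0.382, 0.1969, 0.2276]
ee_rot: [0.0, 0.995, -0.102, -0.0]
contact_force: [-0.1, -0.7, 0.8]
width: -0.0
gripper_force: 0.0
```

Request:
move_arm(
  steps=[0,0,0,-0.05,-0.05,0,-1,0,0,0,-0.05,-0.1,0,-1,0,0,0,-0.05,-0.15,0,-1,0,0,0,-0.05,-0.2,0,-1,0,0,0,-0.05,-0.25,0,-1,0,0,0,-0.05,-0.3,0,-1,0,0,0,-0.05,-0.3,0,-1,0,0,0,-0.05,-0.3,0,-1,0,0,0,-0.05,-0.3,0,-1,0,0,0,-0.05,-0.3,0,-1],
)

```text
clock: 31.7
position: [0.3338, -0.1016, 0.2265]
ee_rot: [-0.0, 0.995, -0.101, -0.0]
contact_force: [-0.1, -0.2, 1.0]
width: 0.0002
gripper_force: 0.0
```

Run:
```python
from rig import manip
from h import *
for n in("top","scene"): pickle.dump(manip.get_image(n),open(n+"8.pkl","wb"))
s=manip.get_state();print(s["position"],s["contact_force"],s["clock"])
t=load("top8");s=load("scene8")
mont([(crop(t,145,155,90,75,5),0,0),(crop(s,265,190,55,52,6),455,0)],"pics/m8.png",800,400)
```

```text
[ 0.33390325 -0.10145607  0.22658617] [-0.53824484  0.29190457 -0.94141548] 31.8
```

View pics/m8.png

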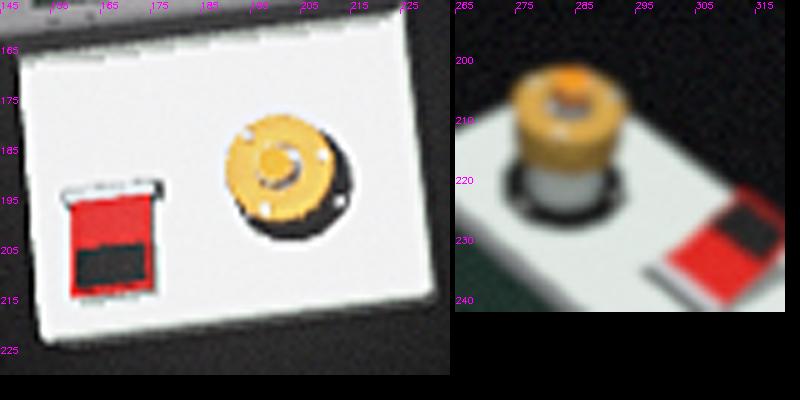

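The picture shows the ring on the tower around (200,187), with the amber barrel through it. The paddle is back up at about (166,207).

```bash
python3 -c "
from rig import manip
print(manip.sign_off())"
```

```text
the job is handed in; nothing more can be done
None
```

The amber filter is seated in the cell, the ring is screwed down snug on it, and the red paddle was then pressed to its stop and let up; the job was handed in at about 32 s, with no verdict returned.

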